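# Unlock the tube mixer: clear the carton, draw the lock pin and park it in the side notch

### The arm

A 6-joint arm with a two-finger parallel gripper is mounted at the origin on the work surface. World frame = base frame: x ahead of the robot, y to its left, z up, the work surface at z = 0. Lengths are in mm, angles in rad, forces in N, time in s.
With the tool pointing down it reaches from about 325 to 850 mm from the base axis. Payload 4.4 kg.
Tool frame: the origin (TCP) lies on the centre line of the jaws, within the pads' length; the fingertips stand 25 mm ahead of it and the grasp point (between the pads) lies 6 mm ahead of it; z points along the fingers, y is the line along which they close (so a half turn about z gives the same grasp; the last joint's range is limited). The gripper opens to 94 mm and grips with 3 to 60 N. Pads are 16 mm wide; open, the fingers measure 119 mm over their backs; the gripper's body (75 mm by 177 mm) begins 78 mm behind the grasp point.
Start: joints at [1.014, 0.207, 1.542, -0, 1.393, -0.15], TCP at [227.521, 528.073, 230.447] pointing down, gripper open.
Joint ranges: [-2.73, 2.73], [-0.86, 2.22], [0.23, 2.46], [-1.11, 4.25], [0.08, 2.63], [-2.82, 2.82]. Speed limits (rad/s): [2.79, 2.79, 3.14, 3.14, 3.14, 3.14].

### API

Orientations are given as a unit quaternion [x, y, z, w].
In Python, from cell import arm, optics, ticket gives the robot as it stands.
- The arm moves only by the tool apply_moves, never from a script. Its argument "steps" is a list of rows, each a list of 7 numbers: the shift along the tool's x, y, z in units of 50 mm (1.0 is 50 mm), then the turn, a rotation vector about the tool's x, y, z in degrees, then the opening, from 0 (shut) to 1 (fully open). A call has 1 to 8 rows; each row shifts and turns the commanded pose from where the row before left it, along the tool's axes as they then stand; what a row does not reach is not made up. A row lasts 1/8 s, in which the tool goes at most 62.5 mm and 10.7 degrees, less where a joint would pass 70% of its speed; a pose out of reach is approached as far as the arm can. A call is refused whole if a number of a shift passes 1 or a number of a turn 10.7, either way. A call with a gripper value outside its range is refused whole. The fingers move at their own pace and stop on an object; "grip_force" is the grip in N (left out, the last holds). Time passes only in rows, so rows that do not move let the fingers close. It gives the time, the measured TCP pose, the force, the opening and the grip force at its end, in the units of the state.
- arm.observe(): the state, without advancing time (a new reading comes with each control period).
- optics.snapshot(name): name is "side" or "top" or "wrist"; returns a dict with "pixels" (384x512x3 uint8, red, green, blue), "range_z" (384x512 float32, mm along the optical axis (not along the pixel's ray), 0 where there is no reading), "fov_y" (degrees; the focal length in pixels is half the picture's height over the tangent of half this angle, whatever the lens; pixels are square), "cx", "cy" (the principal point, pixels), "eye" and "rotation" of the camera in the world; the wrist camera has in their place "T_tool_cam" (4x4, takes a point from camera to tool coordinates, whose origin is the TCP and whose axes are the flange's). Camera axes: x right, y down, z forward; pixel columns grow to the right and rows downward; lengths in mm; the calibration is good to about 2 mm. A picture is of the moment at which its call begins: read the wrist's pose just before it.
- ticket.job_done(): hands the job in; it is judged then, once.
Trained networks look in the newest picture that a camera, given by its name, has taken for a name from the list of things; names that differ only in an ending like _2 or _b are one class to them, and where a whole thing is asked for, a point or a joint stands for the part that bears it (a point fixed in the world has none). Each returns a list of dicts, best first, with "conf" (0 to 1); they miss things now and then, are a little off and sometimes report something else, mostly with a low value. They report only what shows in the picture. A call takes as long as a camera call. They do not tell look-alikes from the thing itself.
- optics.search_frame(camera, thing): "at" ([column, row] in pixels, amid what is visible of it).
- optics.landmark_of(camera, thing): "at" ([column, row] in pixels: a listed point, or the origin of a listed thing).
The state is a dict: "clock": time; "qpos": joint angles; "qvel": joint speeds; "joint_torque": joint torques, N m; "tool_pos": TCP position; "tool_rot": TCP orientation; "wrist_force": force on the tool from outside, world axes, zero at the start; "wrist_torque": the same for the moment, N m; "gripper_width": finger opening in mm; "grasp_force": force on a finger pad.
Only numpy, scipy, OpenCV 4.12 (cv2) and the standard library are available. Lean on these libraries where they do the work, as an engineer would, in place of code of your own. Each camera call takes 0.05 s, during which the arm holds its last target. There are 200 camera calls.

### The job

Get the tube mixer ready to run. First take the white and pink carton that stands in front of the mixer's parking notch and stand it upright in the empty steel tray; then draw the red-handled lock pin right out of its slanting bore and park it upright in the notch at the mixer's side, at the back of the notch and hanging by its shoulder, and let go. Leave the other things on the bench where they are.

Things in the scene. Friction and masses are not known exactly. Their poses are not given: they have to be found in the camera images.
- mixer: Fixed white tube mixer, blue disc of tubes sloping 26 deg. Origin: centre of the underside of its 240 x 200 mm base; x points to its back (up the slope), y to the side with the parking bracket, z up. The lock pin's bore, behind the disc, points outward along (-sin 26, 0, cos 26 deg) in this frame: the pin leans to -x. Disc, tube caps and clevis reach 190 mm above the bench.
- bore_mouth (a point): Centre of the bore's mouth, on the upper sloping face of the aluminium clevis at the top of the slope, 164 mm above the bench. Bore 26 mm wide, 70 mm long (two cheeks, a fork of the disc between them). Axes of the mixer.
- pin: Steel lock pin, red handle, 148 mm long, 0.26 kg. Origin: centre of its foot, z along it to the handle. From the foot: shank d 24 mm (0 to 50), neck d 11 (50 to 66), land d 24 (66 to 78), flange d 36 (78 to 84), round handle d 24 (84 to 148). At the start fully home: flange on the bore mouth, foot 78 mm below it along the bore; slides freely, 1 mm play all round.
- pin_shoulder (a point): Point on the pin's axis 66 mm from its foot: the shoulder above the neck, by which it hangs in the notch. Axes of the pin.
- notch_seat (a point): Parked place of the pin's shoulder: on top of the level notch plate (115 mm above bench, 8 thick), 8 mm before the slot's end. Slot 16 mm wide, 40 deep, open to the mixer's -x, yellow flared mouth beginning 48 mm before this point. Only the neck fits: bring the pin in from the mouth with its neck level with the plate, then let it down. Upright 33 mm behind this point. Axes of the mixer.
- carton: White carton with a pink band, 80 mm (its x) x 52 mm (its y) x 120 mm tall, about 0.16 kg, standing on the bench just in front of the notch's mouth. Origin at the centre of its underside, z up.
- tray: Fixed empty shallow steel tray, 160 x 160 mm, 22 mm high, walls and floor 4 mm thick. Origin at the centre of its underside, z up.
- rack: Bystander, fixed: white tube rack with capped tubes, 130 x 100 mm, 90 mm tall. Origin at the centre of its underside. It and the tray may have changed places.
- bottle_a: Bystander: white bottle with blue cap, 56 mm diameter, 130 mm tall; origin at the centre of its underside.
- bottle_b: Bystander: amber bottle with blue cap, 52 mm diameter, 110 mm tall; origin at the centre of its underside.
- beaker: Bystander: open steel beaker, 84 mm diameter, 110 mm tall; origin at the centre of its underside.
- carton_b: Bystander: white and green carton lying flat, 120 x 75 x 60 mm; origin at the centre of its underside.
- slide_box: Bystander: flat blue box for slides, 90 x 170 x 34 mm; origin at the centre of its underside.
- screwdriver: Bystander: screwdriver lying on the bench; origin under its middle.
Not all that is in view belongs to the job. Leave any purple look-alike of the pin alone.

How it is judged (in metres and radians):
On the way, in this order (a step that is already met when the one before it is completed fails the run):
1. the carton stands upright in the tray (x of carton in the frame of tray between -0.055 and 0.055 m and y of carton in the frame of tray between -0.055 and 0.055 m and z of carton in the frame of tray below 0.008 m and angle between carton's own z axis and vertical below 0.1 rad and linear speed of carton below 0.03 m/s), for 0.2 s.
2. the pin is drawn right out of its bore (distance between pin_shoulder and bore_mouth above 0.065 m), for 0.1 s.
At the end, for the whole second after the job is handed in: Pin hangs upright (7 deg) and at rest in the notch, shoulder within 4 mm in height and 14 mm horizontally of the seat; carton stands upright (6 deg), at rest on the tray floor, within 55 mm of the tray centre along each side; bystanders within 40 mm of their starts (all of step 1 and horizontal distance between pin_shoulder and notch_seat below 0.014 m and z of pin_shoulder in the frame of notch_seat between -0.004 and 0.004 m and angle between pin's own z axis and vertical below 0.13 rad and linear speed of pin below 0.02 m/s); the robot touches nothing.
It fails at once if a bystander is moved by more than 40 mm (distance of any of bottle_a, bottle_b, beaker, carton_b, slide_box, screwdriver from where it was at the start of the episode above 0.04 m).
It also fails if it takes over 64 s, if anything falls off the work surface, if the arm or the gripper's body presses on something with over 40 N, if the wrist force passes 120 N, or if a joint passes its speed limit or range.

## Working session

There is one attempt and no reset: what is moved stays moved. The work goes in short steps, Python scripts to look and compute and a tool call to move; the robot and the scene stay as the last step left them, time stands still between calls to the robot, and variables do not carry over. Pictures are saved under pics/ and viewed, at most 10 in all, crops included, and the job is handed in when it is done.

Besides the shell and the picture viewer there is one more tool, called after "Call:" as name([rows], argument=value, ...), one row to a line, values as JSON. apply_moves: Moves the arm, as the interface text tells. Its arguments: {"type":"object","properties":{"steps":{"type":"array"},"grip_force":{"type":"number"}},"required":["steps"]}

```bash
ls; mkdir -p pics; cat > h.py <<'E'
import numpy as np, cv2
from cell import arm, optics, ticket
from scipy.spatial.transform import Rotation as R
def snap(n):
    st=arm.observe(); s=optics.snapshot(n)
    if n=='wrist':
        T=np.eye(4); T[:3,:3]=R.from_quat(st['tool_rot']).as_matrix(); T[:3,3]=st['tool_pos']
        C=T@np.array(s['T_tool_cam'])
    else:
        C=np.eye(4); C[:3,:3]=np.array(s['rotation']); C[:3,3]=s['eye']
    s['C']=C; s['f']=192/np.tan(np.radians(s['fov_y'])/2); return s
def cloud(s):
    v,u=np.mgrid[0:384,0:512]; z=s['range_z']
    p=np.stack([(u-s['cx'])/s['f']*z,(v-s['cy'])/s['f']*z,z],-1)
    w=p@s['C'][:3,:3].T+s['C'][:3,3]; w[z<=0]=np.nan; return w
def at(w,px,r=2):
    c,q=int(round(px[0])),int(round(px[1])); return np.nanmedian(w[q-r:q+r+1,c-r:c+r+1].reshape(-1,3),0).round(1)
def save(s,n,sc=1): cv2.imwrite('pics/'+n+'.png',cv2.resize(s['pixels'][:,:,::-1],None,fx=sc,fy=sc))
E
python3 - <<'E'
from h import *
print(arm.observe())
a=[]
for n in('top','side'):
    s=snap(n); w=cloud(s); save(s,n,1.5); np.savez('/tmp/'+n,w=w,p=s['pixels'],C=s['C'],f=s['f'],c=[s['cx'],s['cy']])
    print(n,s['eye'],s['fov_y'])
    for t in ['mixer','pin','carton','tray','rack','bottle_a','beaker','slide_box','screwdriver']:
        print(t,[(np.round(d['at']).tolist(),round(d['conf'],2),at(w,d['at']).tolist()) for d in optics.search_frame(n,t)[:3]])
    for t in ['bore_mouth','pin_shoulder','notch_seat','tray','carton','pin']:
        print('L',t,[(np.round(d['at'],1).tolist(),round(d['conf'],2),at(w,d['at']).tolist()) for d in optics.landmark_of(n,t)[:2]])
E
```

```text
pics
{'clock': 0.0, 'qpos': array([ 1.01349762e+00,  2.07419407e-01,  1.54294236e+00,  2.44093903e-05,
        1.39344578e+00, -1.50459194e-01]), 'qvel': array([-0.00107292,  0.00052098, -0.00104459, -0.00140344, -0.00064908,
       -0.00070011]), 'joint_torque': array([-7.82890220e-04, -3.70871222e+01, -2.81418765e+01,  6.97153970e-02,
        3.61530064e-02, -1.83057900e-04]), 'tool_pos': array([227.12221226, 527.44486976, 229.29655626]), 'tool_rot': array([ 2.02021750e-01,  9.79380409e-01, -1.03466486e-03, -3.95041093e-04]), 'wrist_force': array([-0.40399981,  0.41723037, -0.49783702]), 'wrist_torque': array([ 0.00171447, -0.01755274,  0.02509116]), 'grasp_force': 0.0, 'gripper_width': 93.70278912616634}Traceback (most recent call last):
  File "<stdin>", line 5, in <module>
  File "h.py", line 10, in snap
    C=np.eye(4); C[:3,:3]=np.array(s['rotation']); C[:3,3]=s['eye']
                 ~^^^^^^^
ValueError: could not broadcast input array from shape (4,) into shape (3,3)
```

```bash
sed -i "s/np.array(s\['rotation'\])/R.from_quat(s['rotation']).as_matrix()/" h.py
cat > m.py <<'E'
from h import *
for n in('top','side'):
    s=snap(n); w=cloud(s); save(s,n,1.5); np.savez('/tmp/'+n,w=w,p=s['pixels'],C=s['C'],f=s['f'],c=[s['cx'],s['cy']])
    print(n,s['eye'],s['fov_y'])
    for t in ['mixer','pin','carton','tray','rack','bottle_a','beaker','slide_box','screwdriver']:
        print(t,[(np.round(d['at']).tolist(),round(d['conf'],2),at(w,d['at']).tolist()) for d in optics.search_frame(n,t)[:3]])
    for t in ['bore_mouth','pin_shoulder','notch_seat','tray','carton','pin']:
        print('L',t,[(np.round(d['at'],1).tolist(),round(d['conf'],2),at(w,d['at']).tolist()) for d in optics.landmark_of(n,t)[:2]])
E
python3 m.py; python3 -c "
from h import *
print(arm.observe()['clock'])"
```

```text
top [ 432.70987484   -9.44579013 1219.29313926] 57.4264212257339
mixer [([227.0, 177.0], 0.83, [591.9, 114.0, 124.3])]
pin [([302.0, 172.0], 0.86, [632.1, -132.8, 3.6]), ([230.0, 161.0], 0.69, [626.3, 96.8, 212.2]), ([209.0, 116.0], 0.6, [822.4, 195.7, 27.5])]
carton [([114.0, 206.0], 0.77, [496.3, 495.7, 61.5]), ([182.0, 198.0], 0.59, [522.7, 254.5, 121.4])]
tray [([426.0, 200.0], 0.73, [541.9, -558.9, 9.9]), ([353.0, 182.0], 0.61, [600.2, -312.4, 3.5])]
rack [([326.0, 140.0], 0.35, [727.3, -204.2, 84.0])]
bottle_a [([326.0, 139.0], 0.8, [729.4, -204.1, 87.0]), ([128.0, 230.0], 0.52, [418.1, 437.9, 76.1])]
beaker [([428.0, 201.0], 0.91, [537.6, -561.1, 20.4])]
slide_box [([416.0, 264.0], 0.64, [327.4, -508.6, 33.8])]
screwdriver [([149.0, 178.0], 0.71, [597.6, 394.8, 25.0]), ([128.0, 232.0], 0.64, [411.7, 436.5, 77.4])]
L bore_mouth [([230.5, 160.6], 0.82, [626.3, 96.8, 212.2]), ([232.9, 162.5], 0.67, [624.9, 88.2, 202.1])]
L pin_shoulder [([298.3, 175.8], 0.83, [613.3, -118.5, 30.1]), ([230.8, 159.7], 0.72, [632.2, 95.3, 198.4])]
L notch_seat [([180.6, 167.9], 0.85, [629.9, 281.6, 
[... 939 characters left out ...]
8.0, 32.7])]
screwdriver [([191.0, 267.0], 0.52, [606.8, 396.8, 22.4]), ([229.0, 223.0], 0.35, [580.6, 161.1, 66.7])]
L bore_mouth [([225.3, 189.4], 0.8, [626.1, 103.5, 170.5])]
L pin_shoulder [([166.7, 225.0], 0.52, [835.5, 212.8, 19.9]), ([225.5, 190.2], 0.49, [624.7, 100.7, 164.2])]
L notch_seat [([208.4, 220.9], 0.65, [621.7, 248.0, 113.7]), ([228.7, 258.8], 0.58, [512.5, 298.8, 15.6])]
L tray [([276.8, 177.9], 0.63, [211.8, 581.8, 524.5]), ([311.3, 192.9], 0.51, [407.2, -271.6, 6.6])]
L carton [([200.5, 302.0], 0.86, [474.0, 548.2, 46.7]), ([229.4, 258.4], 0.65, [512.5, 298.8, 21.4])]
L pin [([220.8, 201.7], 0.68, [642.0, 115.8, 117.5]), ([175.8, 238.1], 0.67, [769.5, 253.0, 2.2])]
1.65
```

View pics/top.png

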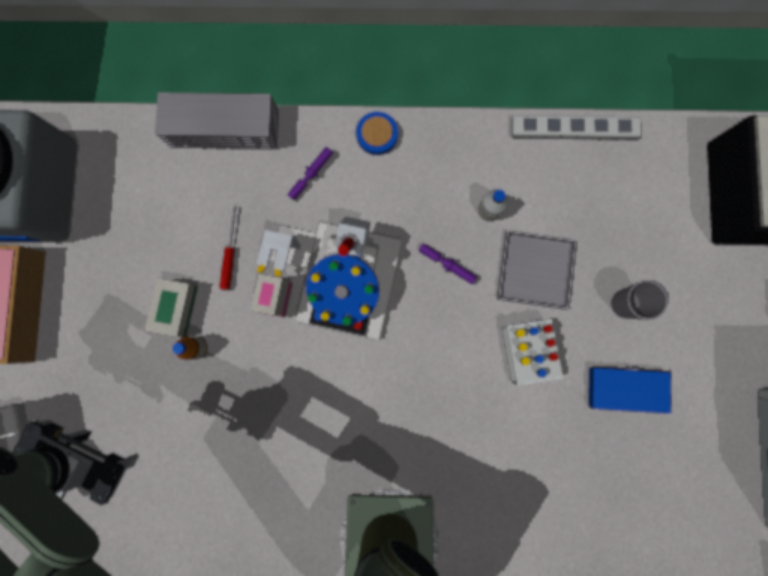

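View pics/side.png

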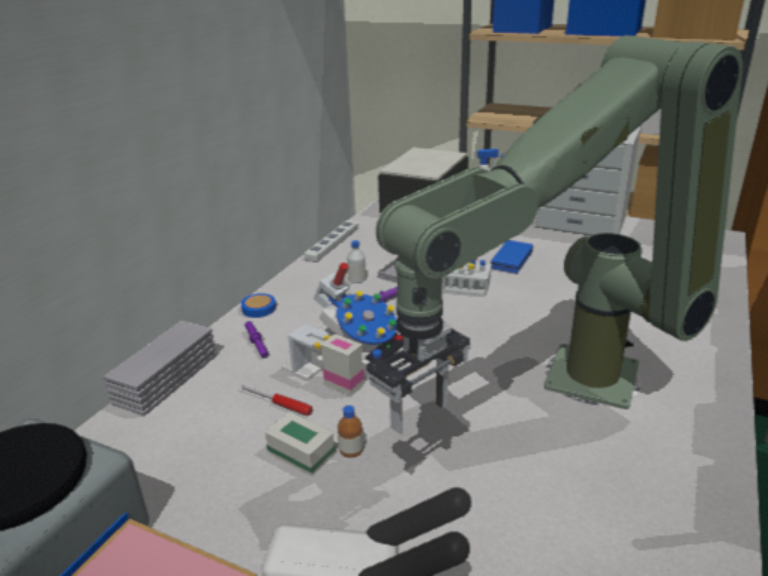

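The top view shows these candidates, in native pixels. For the carton: pink-topped at (182,198), green-topped at (114,206). For the pin: red handle at (230,161), and purple look-alikes at (207,116) and (299,175). I choose the pink carton and the red handle. The tray is empty at (357,180) and the rack is at (357,234). Next I'll fit these geometrically.

```bash
python3 - <<'E'
from h import *
d=np.load('/tmp/top.npz');w=d['w'];p=d['p'].astype(int);W=w.reshape(-1,3);P=p.reshape(-1,3)
def box(x0,x1,y0,y1,z0,z1):
    return (W[:,0]>x0)&(W[:,0]<x1)&(W[:,1]>y0)&(W[:,1]<y1)&(W[:,2]>z0)&(W[:,2]<z1)
m=box(460,575,205,310,108,130); print('carton',cv2.minAreaRect(W[m][:,:2].astype(np.float32)),m.sum(),np.median(W[m][:,2]))
m=box(490,720,-420,-210,8,30); print('tray',cv2.minAreaRect(W[m][:,:2].astype(np.float32)),m.sum())
m=box(580,720,190,330,108,124); print('plate',cv2.minAreaRect(W[m][:,:2].astype(np.float32)),m.sum())
m=box(450,720,0,330,30,260); q=W[m]; b=(P[:,2]>P[:,0]+60)[m]&(P[m][:,2]>90)
dd=q[b]; c=dd.mean(0); u,s,v=np.linalg.svd(dd-c); print('disc',c,s,v, dd.min(0),dd.max(0))
r=(P[:,0]>P[:,1]+50)[m]&(q[:,2]>150)&(q[:,0]>600); print('red',q[r].round(0).tolist())
# height map, 15 mm
print('ys',list(range(0,330,15)))
for x in range(690,440,-15):
    print(x,[int(W[k][:,2].max()) if (k:=box(x-7.5,x+7.5,y-7.5,y+7.5,-10,300)).any() else -1 for y in range(0,330,15)])
s=snap('wrist');save(s,'w0');print(s['T_tool_cam'])
E
```

```text
carton ((533.3224487304688, 269.30487060546875), (53.32420349121094, 88.73555755615234), 80.71221923828125) 441 120.78637412783837
tray ((605.3153686523438, -323.82611083984375), (173.7310791015625, 176.7411346435547), 88.69878387451172) 464
plate ((618.8005981445312, 260.06719970703125), (61.74235534667969, 88.0075912475586), 78.5767822265625) 422
disc [545.5560324  112.56403671 101.78620818] [1513.95794458 1409.28433836  150.25213315] [[-0.6666636   0.62873964 -0.40030751]
 [ 0.60049267  0.77121837  0.21125997]
 [ 0.44155202 -0.0995424  -0.89169677]] [473.76043975  34.31198798  32.85918703] [613.2482835  191.29686126 146.13009641]
red [[632.0, 98.0, 201.0], [631.0, 95.0, 203.0], [626.0, 99.0, 216.0], [626.0, 96.0, 216.0], [627.0, 94.0, 208.0], [622.0, 102.0, 220.0], [621.0, 98.0, 225.0], [622.0, 96.0, 222.0], [623.0, 93.0, 217.0], [616.0, 103.0, 234.0], [617.0, 100.0, 232.0], [617.0, 97.0, 233.0], [617.0, 95.0, 231.0], [618.0, 92.0, 229.0], [619.0, 90.0, 220.0], [614.0, 106.0, 229.0], [614.0, 103.0, 232.0], [615.0, 101.0, 226.0], [614.0, 97.0, 233.0], [614.0, 95.0, 230.0], [614.0, 
[... 2169 characters left out ...]
96, 118, 114, 92, 91, 89, 87, 87, 108, 110, 31, 29, 24, 125, 124, 124, 124, 122, -1]
495 [5, 25, 27, 86, 117, 113, 86, 88, 84, 100, 102, 78, 76, 32, 28, 28, 3, 124, 124, 123, 123, 3]
480 [2, 4, 33, 29, 82, 82, 99, 101, 74, 96, 96, 47, 48, 37, 28, 25, 3, 103, 7, 6, 4, 4]
465 [6, 5, 28, 30, 38, 45, 93, 98, 65, 38, 36, 35, 33, 24, 3, 4, 5, 5, 5, 5, 6, 4]
450 [3, 6, 27, 27, 33, 39, 35, 38, 26, 4, 6, 7, 3, 4, 5, 4, 5, 6, 7, 6, 5, 4]
[[-1.20347704e-05 -9.73293744e-01 -2.29563253e-01  6.61222330e+01]
 [ 9.99999993e-01  1.51682645e-05 -1.16734481e-04  4.70921710e-01]
 [ 1.17099017e-04 -2.29563252e-01  9.73293737e-01 -1.54106176e+02]
 [ 0.00000000e+00  0.00000000e+00  0.00000000e+00  1.00000000e+00]]
```

```bash
cat >> h.py <<'E'
def plan(pos,Rt,n,w=1.0):
    """n rows of tool-frame shifts/turns from the measured pose to (pos,Rt)"""
    st=arm.observe(); p=np.array(st['tool_pos']); r=R.from_quat(st['tool_rot'])
    p0=p.copy(); tot=(r.inv()*Rt).as_rotvec(degrees=True)
    for i in range(n):
        tgt=p0+(np.array(pos)-p0)*(i+1)/n
        sh=(r.inv().apply(tgt-p)/50).round(3); tr=(tot/n).round(1)
        if i==n-1: tr=(r.inv()*Rt).as_rotvec(degrees=True).round(1)
        print('[%s,%g],'%(','.join('%g'%v for v in [*sh,*tr]),w))
        p=p+r.apply(sh*50); r=r*R.from_rotvec(tr,degrees=True)
    print('end',p.round(1),r.as_quat().round(4), 'clock',st['clock'])
def down(yaw): # tool down, tool y axis at world angle yaw (deg)
    a=np.radians(yaw); y=np.array([np.cos(a),np.sin(a),0]); z=np.array([0,0,-1.]); return R.from_matrix(np.stack([np.cross(y,z),y,z],1))
E
python3 -c "
from h import *
plan([528,262,260],down(80),8)"
```

```text
[-0.953,-0.314,-0.074,-0,-0,-1.7,1],
[-0.943,-0.341,-0.074,-0,-0,-1.7,1],
[-0.933,-0.37,-0.074,-0,-0,-1.7,1],
[-0.922,-0.397,-0.074,-0,-0,-1.7,1],
[-0.909,-0.424,-0.074,-0,-0,-1.7,1],
[-0.896,-0.451,-0.073,-0,-0,-1.7,1],
[-0.883,-0.478,-0.074,-0,-0,-1.7,1],
[-0.868,-0.503,-0.074,-0,-0,-1.4,1],
end [528. 262. 260.] [ 0.0872  0.9962 -0.     -0.    ] clock 1.7
```

Call:
apply_moves([
  [-0.95, -0.31, -0.07, 0, 0, -1.7, 1],
  [-0.94, -0.34, -0.07, 0, 0, -1.7, 1],
  [-0.93, -0.37, -0.07, 0, 0, -1.7, 1],
  [-0.92, -0.4, -0.07, 0, 0, -1.7, 1],
  [-0.91, -0.42, -0.07, 0, 0, -1.7, 1],
  [-0.9, -0.45, -0.07, 0, 0, -1.7, 1],
  [-0.88, -0.48, -0.07, 0, 0, -1.7, 1],
  [-0.87, -0.5, -0.07, 0, 0, -1.4, 1],
])

```text
clock: 2.7
tool_pos: [529.0, 261.4, 258.7]
tool_rot: [0.087, 0.996, 0.0, 0.0]
wrist_force: [-0.2, -0.5, 0.9]
gripper_width: 93.9
grasp_force: 0.0
```

Call:
apply_moves([
  [0, 0, 0, 0, 0, 0, 1],
])

```text
clock: 2.82
tool_pos: [530.3, 260.1, 258.6]
tool_rot: [0.09, 0.996, -0.0, 0.001]
wrist_force: [-0.6, 0.4, -0.2]
gripper_width: 94.2
grasp_force: 0.0
```

```bash
python3 - <<'E'
from h import *
print(arm.observe()['tool_pos'],arm.observe()['tool_rot'])
s=snap('wrist');w=cloud(s);save(s,'w1',1.5);np.savez('/tmp/w1',w=w,p=s['pixels'])
for t in ['bore_mouth','pin_shoulder','notch_seat','carton','pin']:
    print('L',t,[(np.round(d['at'],1).tolist(),round(d['conf'],2),at(w,d['at']).tolist()) for d in optics.landmark_of('wrist',t)[:2]])
W=w.reshape(-1,3)
def box(x0,x1,y0,y1,z0,z1):
    return (W[:,0]>x0)&(W[:,0]<x1)&(W[:,1]>y0)&(W[:,1]<y1)&(W[:,2]>z0)&(W[:,2]<z1)
m=box(470,585,200,310,105,135); print('carton',cv2.minAreaRect(W[m][:,:2].astype(np.float32)),m.sum(),np.median(W[m][:,2]))
m=box(580,720,190,330,105,130); print('plate',cv2.minAreaRect(W[m][:,:2].astype(np.float32)),m.sum(),np.median(W[m][:,2]))
E
```

```text
[530.32856453 260.09277627 258.63657512] [ 8.96431066e-02  9.95973760e-01 -9.59547828e-05  6.11115219e-04]
L bore_mouth []
L pin_shoulder [([116.7, 330.5], 0.5, [525.5, 212.1, 324.6])]
L notch_seat [([272.5, 265.6], 0.57, [651.6, 258.5, 55.0])]
L carton [([261.5, 168.4], 0.74, [510.4, 268.9, 120.3]), ([431.9, 118.0], 0.64, [497.2, 472.9, 59.6])]
L pin [([275.9, 322.5], 0.94, [765.5, 247.2, 17.9])]
carton ((537.0977172851562, 269.67529296875), (58.87531280517578, 98.83023834228516), 86.14555358886719) 4263 119.80511518260198
plate ((602.84521484375, 263.91046142578125), (59.82550811767578, 55.31951141357422), 79.54674530029297) 1789 114.72562433636216
```

View pics/w1.png

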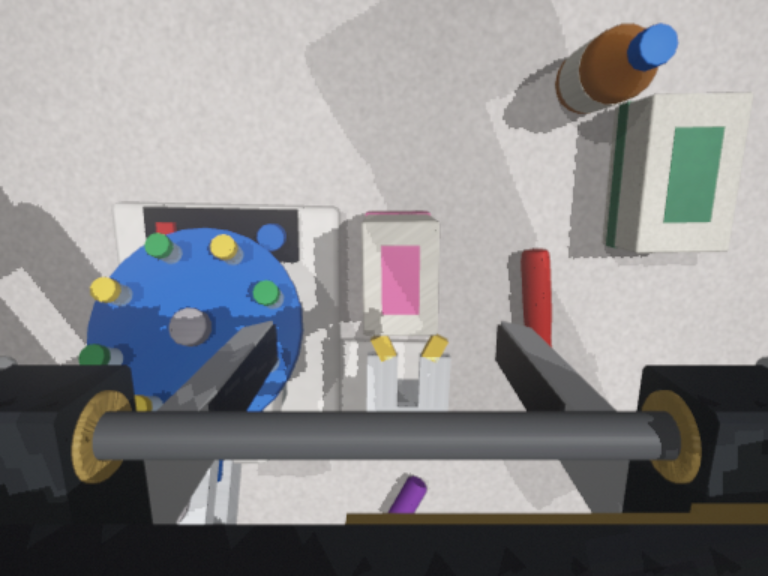

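The pink-topped carton fills (362..438, 220..333) in the 1.5x picture, and the slot with its yellow flare lies right behind it at (408,350). This crop confirms the choice: the green carton is a different one at (690,170).

```bash
cat >> h.py <<'E'
def ray(s,px,z):
    d=s['C'][:3,:3]@np.array([(px[0]-s['cx'])/s['f'],(px[1]-s['cy'])/s['f'],1]); o=s['C'][:3,3]; return (o+d*(z-o[2])/d[2]).round(1)
E
python3 - <<'E'
from h import *
s=snap('wrist')
c=[ray(s,(u/1.5,v/1.5),120) for u,v in [(362,223),(438,220),(437,333),(360,333)]]
print(c,np.mean(c,0))
a=c[0]-c[3];b=c[2]-c[1];e=c[1]-c[0];print([ (np.linalg.norm(v).round(1),np.degrees(np.arctan2(v[1],v[0])).round(1)) for v in (a,b,e,c[2]-c[3])])
for t,px in {'flareL':(372,340),'flareR':(445,340),'slotL':(396,375),'slotR':(420,375)}.items(): print(t,ray(s,(px[0]/1.5,px[1]/1.5),115))
w=cloud(s);p=w[(w[...,2]>116)&(w[...,2]<124)&(w[...,0]<565)&(abs(w[...,1]-262)<40)]
print(cv2.minAreaRect(p[:,:2].astype(np.float32)),np.percentile(p,[1,50,99],axis=0))
E
```

```text
[array([484. , 255.5, 120. ]), array([490.7, 305. , 120. ]), array([567.9, 292.9, 120. ]), array([558.6, 240.1, 120. ])] [525.3   273.375 120.   ]
[(np.float64(76.2), np.float64(168.3)), (np.float64(78.1), np.float64(-8.9)), (np.float64(50.0), np.float64(82.3)), (np.float64(53.6), np.float64(80.0))]
flareL [566.9 246.9 115. ]
flareR [575.9 298.1 115. ]
slotL [596.3 259.2 115. ]
slotR [599.3 276.4 115. ]
((529.5922241210938, 270.37957763671875), (51.92826843261719, 79.54474639892578), 80.03726959228516) [[489.51810693 241.83985596 117.84543441]
 [526.04603158 270.22024864 119.8920614 ]
 [564.24120094 298.95109384 121.59460419]]
```

```bash
python3 - <<'E'
from h import *
plan([527.5,271,103],down(80),5)
d=np.load('/tmp/top.npz');s=dict(C=d['C'],f=float(d['f']),cx=d['c'][0],cy=d['c'][1])
c=[ray(s,(u/1.5,v/1.5),22) for u,v in [(503,230),(578,238),(570,308),(497,298)]];print(c,np.mean(c,0))
for a,b in((0,1),(1,2),(3,2),(0,3)): v=c[b]-c[a];print(np.linalg.norm(v),np.degrees(np.arctan2(v[1],v[0])))
E
```

```text
[0.002,0.03,0.622,0,-0,0,1],
[0.003,0.029,0.621,0,-0,0,1],
[0.002,0.03,0.622,0,-0,0,1],
[0.003,0.03,0.622,0,-0,0,1],
[0.002,0.029,0.622,0,-0,0.1,1],
end [527.5 271.  103. ] [ 8.710e-02  9.962e-01  0.000e+00 -2.000e-04] clock 3.175
[array([ 696.7, -247.8,   22. ]), array([ 681. , -419.4,   22. ]), array([ 519.4, -398.3,   22. ]), array([ 538.8, -233.7,   22. ])] [ 608.975 -324.8     22.   ]
172.31671422122693 -95.22754263150259
162.97168465718212 172.56101342255005
165.73931338098396 -96.72195434994772
158.52829400457205 174.89719190659667
```

Call:
apply_moves([
  [0, 0.05, 0.62, 0, 0, 0, 1],
  [0, 0.05, 0.62, 0, 0, 0, 1],
  [0, 0.05, 0.62, 0, 0, 0, 1],
  [0, 0, 0.62, 0, 0, 0, 1],
  [0, 0, 0.62, 0, 0, 0, 1],
  [0, 0, 0, 0, 0, 0, 1],
])

```text
clock: 3.92
tool_pos: [526.1, 269.8, 100.6]
tool_rot: [0.087, 0.996, -0.001, -0.003]
wrist_force: [0.4, 0.6, 0.2]
gripper_width: 93.9
grasp_force: 0.0
```

Call:
apply_moves([
  [0, 0, 0, 0, 0, 0, 0.4],
  [0, 0, 0, 0, 0, 0, 0.4],
  [0, 0, 0, 0, 0, 0, 0.4],
  [0, 0, 0, 0, 0, 0, 0.4],
  [0, 0, 0, 0, 0, 0, 0.4],
], grip_force=25)

```text
clock: 4.55
tool_pos: [529.4, 270.0, 103.9]
tool_rot: [0.087, 0.996, 0.0, 0.0]
wrist_force: [0.1, -0.8, 2.5]
gripper_width: 51.6
grasp_force: 25.0
```

Call:
apply_moves([
  [0, 0, -0.3, 0, 0, 0, 0.4],
  [0, 0, -0.9, 0, 0, 0, 0.4],
  [0, 0, -0.9, 0, 0, 0, 0.4],
  [0, 0, -0.9, 0, 0, 0, 0.4],
  [0, 0, -0.9, 0, 0, 0, 0.4],
  [0, 0, -0.9, 0, 0, 0, 0.4],
  [0, 0, -0.6, 0, 0, 0, 0.4],
])

```text
clock: 5.42
tool_pos: [529.3, 270.0, 377.1]
tool_rot: [0.087, 0.996, 0.001, 0.002]
wrist_force: [0.6, -0.2, -1.9]
gripper_width: 51.7
grasp_force: 25.0
```

```bash
python3 -c "
from h import *
plan([606,-324,370],down(83.5),14,.4)"
```

```text
[-0.255,-0.817,0.01,0,0,-0.3,0.4],
[-0.251,-0.818,0.009,0,0,-0.3,0.4],
[-0.247,-0.819,0.01,0,0,-0.3,0.4],
[-0.242,-0.821,0.009,0,0,-0.3,0.4],
[-0.238,-0.822,0.01,0,0,-0.3,0.4],
[-0.234,-0.823,0.009,0,0,-0.3,0.4],
[-0.23,-0.824,0.01,0,0,-0.3,0.4],
[-0.225,-0.825,0.009,0,0,-0.3,0.4],
[-0.221,-0.827,0.01,0,0,-0.3,0.4],
[-0.216,-0.828,0.009,0,0,-0.3,0.4],
[-0.212,-0.829,0.01,0,0,-0.3,0.4],
[-0.208,-0.83,0.009,0,0,-0.3,0.4],
[-0.203,-0.831,0.01,0,0,-0.3,0.4],
[-0.2,-0.832,0.009,0.1,0.2,0.4,0.4],
end [ 606. -324.  370.] [ 5.670e-02  9.984e-01 -1.000e-04 -0.000e+00] clock 5.425
```

Call:
apply_moves([
  [-0.26, -0.82, 0, 0, 0, -0.3, 0.4],
  [-0.25, -0.82, 0, 0, 0, -0.3, 0.4],
  [-0.25, -0.82, 0, 0, 0, -0.3, 0.4],
  [-0.24, -0.82, 0, 0, 0, -0.3, 0.4],
  [-0.24, -0.82, 0, 0, 0, -0.3, 0.4],
  [-0.23, -0.82, 0, 0, 0, -0.3, 0.4],
  [-0.23, -0.82, 0, 0, 0, -0.3, 0.4],
  [-0.23, -0.83, 0, 0, 0, -0.3, 0.4],
])

```text
clock: 6.42
tool_pos: [573.0, -70.9, 374.1]
tool_rot: [0.066, 0.998, 0.0, 0.0]
wrist_force: [0.5, -0.1, -1.7]
gripper_width: 51.7
grasp_force: 25.0
```

Call:
apply_moves([
  [-0.22, -0.83, 0, 0, 0, -0.3, 0.4],
  [-0.22, -0.83, 0, 0, 0, -0.3, 0.4],
  [-0.21, -0.83, 0, 0, 0, -0.3, 0.4],
  [-0.21, -0.83, 0, 0, 0, -0.3, 0.4],
  [-0.2, -0.83, 0, 0, 0, -0.3, 0.4],
  [-0.2, -0.83, 0, 0, 0, 0.3, 0.4],
  [0, 0, 0, 0, 0, 0, 0.4],
])

```text
clock: 7.3
tool_pos: [605.3, -327.4, 372.4]
tool_rot: [0.058, 0.998, 0.0, -0.001]
wrist_force: [-0.6, 0.1, -1.7]
gripper_width: 51.8
grasp_force: 25.0
```

```bash
python3 - <<'E'
from h import *
s=snap('wrist');w=cloud(s);W=w.reshape(-1,3)
t=optics.landmark_of('wrist','tray');print([(d['at'],d['conf'],at(w,d['at'])) for d in t])
m=(W[:,0]>490)&(W[:,0]<730)&(abs(W[:,1]+324)<110)&(W[:,2]>14)&(W[:,2]<32)
print(cv2.minAreaRect(W[m][:,:2].astype(np.float32)),np.nanpercentile(W[m],[1,50,99],axis=0))
save(s,'w2'); plan([608,-324,108],down(83.5),6,.4)
E
```

```text
[([257.2, 160.4], 0.85, array([ 565.7, -322.6,  317.9]))]
((595.9658813476562, -288.1019592285156), (257.665283203125, 149.18438720703125), 58.4875373840332) [[ 491.77615481 -403.79980562   14.47078714]
 [ 544.82239833 -301.44796254   21.35311251]
 [ 721.55712328 -217.32851941   27.92391352]]
[-0.008,0.001,0.884,0,-0,0,0.4],
[-0.008,0.001,0.885,0,-0,0,0.4],
[-0.007,0.001,0.884,0,-0,0,0.4],
[-0.008,0.001,0.885,0,-0,0,0.4],
[-0.008,0,0.884,0,-0,0,0.4],
[-0.008,0.001,0.885,0.1,-0,0.1,0.4],
end [ 608. -324.  108.] [ 5.710e-02  9.984e-01 -3.000e-04 -4.000e-04] clock 7.4
```

View pics/w2.png

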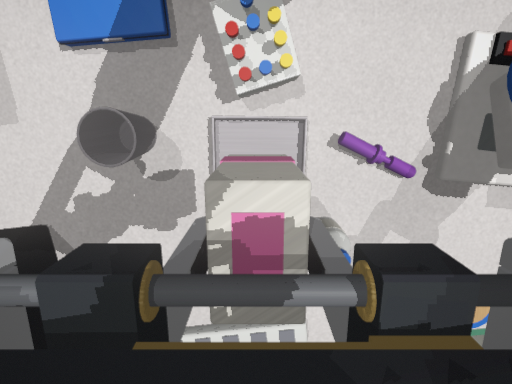

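Carton is held squarely. The tray's front rim runs from (210,118) to (306,118), in line with the carton.

```bash
python3 - <<'E'
from h import *
s=snap('wrist');print(ray(s,(257.2,160.4),0))
a,b=ray(s,(210,117),22),ray(s,(307,117),22);v=b-a;print(a,b,np.linalg.norm(v[:2]),np.degrees(np.arctan2(v[1],v[0])))
n=np.array([v[1],-v[0]])/np.linalg.norm(v[:2]);print((a+b)[:2]/2+80*n)
plan([608,-324,108],down(83.5),6,.4)
E
```

```text
[ 606.2 -323.7    0. ]
[ 522.8 -393.3   22. ] [ 540.9 -232.9   22. ] 161.41799775737525 83.56181324204084
[ 611.34547249 -322.07049908]
[-0.007,-0.001,0.886,0,-0,0,0.4],
[-0.007,-0.002,0.885,0,-0,0,0.4],
[-0.007,-0.001,0.886,0,-0,0,0.4],
[-0.006,-0.001,0.886,0,-0,0,0.4],
[-0.007,-0.002,0.885,0,-0,0,0.4],
[-0.007,-0.001,0.886,0,-0,0.1,0.4],
end [ 608. -324.  108.] [ 5.660e-02  9.984e-01  4.000e-04 -1.000e-04] clock 7.45
```

Call:
apply_moves([
  [0, 0, 0.9, 0, 0, 0, 0.4],
  [0, 0, 0.9, 0, 0, 0, 0.4],
  [0, 0, 0.9, 0, 0, 0, 0.4],
  [0, 0, 0.9, 0, 0, 0, 0.4],
  [0, 0, 0.9, 0, 0, 0, 0.4],
  [0, 0, 0.4, 0, 0, 0, 0.4],
  [0, 0, 0.2, 0, 0, 0, 0.4],
  [0, 0, 0, 0, 0, 0, 0.4],
])

```text
clock: 8.45
tool_pos: [606.8, -324.4, 119.5]
tool_rot: [0.056, 0.998, -0.0, 0.001]
wrist_force: [0.3, 1.0, -1.2]
gripper_width: 51.9
grasp_force: 25.0
```

Call:
apply_moves([
  [0, 0, 0.06, 0, 0, 0, 0.4],
  [0, 0, 0, 0, 0, 0, 0.4],
])

```text
clock: 8.7
tool_pos: [606.8, -324.9, 116.8]
tool_rot: [0.056, 0.998, -0.001, 0.001]
wrist_force: [-0.2, -0.5, -1.1]
gripper_width: 51.7
grasp_force: 25.0
```

Call:
apply_moves([
  [0, 0, 0.1, 0, 0, 0, 0.4],
  [0, 0, 0.06, 0, 0, 0, 0.4],
  [0, 0, 0, 0, 0, 0, 0.4],
])

```text
clock: 9.07
tool_pos: [606.3, -324.7, 107.9]
tool_rot: [0.056, 0.998, -0.0, 0.0]
wrist_force: [-0.9, 0.2, 1.3]
gripper_width: 51.8
grasp_force: 25.0
```

Call:
apply_moves([
  [0, 0, 0, 0, 0, 0, 0.6],
  [0, 0, 0, 0, 0, 0, 0.8],
  [0, 0, 0, 0, 0, 0, 0.9],
  [0, 0, -0.2, 0, 0, 0, 1],
  [0, 0, -0.6, 0, 0, 0, 1],
  [0, 0, -1, 0, 0, 0, 1],
  [0, 0, -1, 0, 0, 0, 1],
  [0, 0, -1, 0, 0, 0, 1],
])

```text
clock: 10.07
tool_pos: [606.1, -324.3, 300.1]
tool_rot: [0.056, 0.998, -0.0, 0.001]
wrist_force: [0.6, 0.2, 0.4]
gripper_width: 93.9
grasp_force: 0.0
```

```bash
python3 - <<'E'
from h import *
s=snap('wrist');w=cloud(s);p=w[(w[...,2]>116)&(w[...,2]<134)&(abs(w[...,1]+324)<60)&(w[...,0]>540)]
print(len(p),np.percentile(p,[2,50,98],axis=0))
plan([585,180,345],down(78),12)
E
```

```text
3063 [[ 568.02728636 -349.78032812  122.1440515 ]
 [ 604.47020538 -323.94054975  123.91064046]
 [ 643.94110364 -298.10890259  125.55395557]]
[0.133,0.833,-0.067,-0,0.1,0.5,1],
[0.14,0.833,-0.067,-0,0.1,0.5,1],
[0.147,0.831,-0.067,-0,0.1,0.5,1],
[0.155,0.83,-0.066,-0,0.1,0.5,1],
[0.162,0.828,-0.066,-0,0.1,0.5,1],
[0.17,0.827,-0.066,-0,0.1,0.5,1],
[0.176,0.825,-0.066,-0,0.1,0.5,1],
[0.185,0.824,-0.065,-0,0.1,0.5,1],
[0.191,0.822,-0.065,-0,0.1,0.5,1],
[0.199,0.821,-0.064,-0,0.1,0.5,1],
[0.206,0.818,-0.064,-0,0.1,0.5,1],
[0.213,0.817,-0.064,-0.4,-0.3,0.1,1],
end [585. 180. 345.] [ 1.046e-01  9.945e-01 -1.000e-04  2.000e-04] clock 10.125
```

Carton stands at (605,-324), with its top at z 124, which matches a carton resting on the tray floor. Now to the mixer.

Call:
apply_moves([
  [0.13, 0.83, -0.1, 0, 0, 0.5, 1],
  [0.14, 0.83, -0.1, 0, 0, 0.5, 1],
  [0.15, 0.83, -0.1, 0, 0, 0.5, 1],
  [0.16, 0.83, -0.1, 0, 0, 0.5, 1],
  [0.16, 0.83, -0.1, 0, 0, 0.5, 1],
  [0.17, 0.83, -0.1, 0, 0, 0.5, 1],
  [0.18, 0.83, -0.1, 0, 0, 0.5, 1],
  [0.19, 0.82, -0.1, 0, 0, 0.5, 1],
])

```text
clock: 11.12
tool_pos: [589.6, 14.4, 338.2]
tool_rot: [0.091, 0.996, 0.0, 0.001]
wrist_force: [-0.1, -0.6, -0.1]
gripper_width: 94.1
grasp_force: 0.0
```

Call:
apply_moves([
  [0.19, 0.82, 0, 0, 0, 0.5, 1],
  [0.2, 0.82, 0, 0, 0, 0.5, 1],
  [0.2, 0.82, 0, 0, 0, 0.5, 1],
  [0.2, 0.8, 0, 0, 0, 0, 1],
  [0, 0, 0, 0, 0, 0, 1],
  [0, 0, 0, 0, 0, 0, 1],
])

```text
clock: 11.88
tool_pos: [582.6, 180.2, 337.6]
tool_rot: [0.104, 0.995, -0.0, 0.0]
wrist_force: [-0.2, 0.6, 0.6]
gripper_width: 94.0
grasp_force: 0.0
```

```bash
python3 - <<'E'
from h import *
print(arm.observe()['tool_pos'],arm.observe()['tool_rot'])
s=snap('wrist');w=cloud(s);save(s,'w3',1.5);np.savez('/tmp/w3',w=w,p=s['pixels'],C=s['C'],f=s['f'],c=[s['cx'],s['cy']])
for t in ['bore_mouth','pin_shoulder','notch_seat','pin','mixer']:
    print('L',t,[(np.round(d['at'],1).tolist(),round(d['conf'],2),at(w,d['at']).tolist(),ray(s,d['at'],{'bore_mouth':164,'notch_seat':115}.get(t,0))) for d in optics.landmark_of('wrist',t)[:2]])
W=w.reshape(-1,3);P=s['pixels'].reshape(-1,3).astype(int)
m=(P[:,0]>P[:,1]+60)&(P[:,0]>P[:,2]+60)&(W[:,2]>150)&(W[:,0]>580)
q=W[m];print(m.sum(),np.percentile(q,[2,50,98],axis=0))
b=(P[:,2]>P[:,0]+50)&(W[:,2]>30)&(abs(W[:,1]-112)<100)&(W[:,2]<170)
d=W[b]
for _ in range(4):
    c=np.median(d,0);c=d.mean(0);u,S,v=np.linalg.svd(d-c,full_matrices=False);n=v[2]*np.sign(v[2,2]);d=d[abs((d-c)@n)<6]
print('disc',n,'tilt',np.degrees(np.arccos(n[2])),'yaw',np.degrees(np.arctan2(-n[1],-n[0])),len(d))
m=(W[:,2]>111)&(W[:,2]<121)&(W[:,0]>565)&(W[:,1]>215)&(W[:,1]<320);print('plate',cv2.minAreaRect(W[m][:,:2].astype(np.float32)),np.median(W[m][:,2]))
E
```

```text
[582.60506128 180.15498762 337.6492122 ] [ 1.03631633e-01  9.94615676e-01 -2.80011783e-04  2.49781747e-04]
L bore_mouth [([193.7, 242.0], 0.64, [619.5, 108.0, 216.1], array([638.4,  91.3, 164. ]))]
L pin_shoulder [([195.3, 241.0], 0.93, [619.5, 108.4, 213.4], array([697.4,  43. ,   0. ])), ([90.7, 222.2], 0.82, [619.5, -111.5, 25.4], array([ 625.2, -128.1,    0. ]))]
L notch_seat [([322.2, 192.1], 0.92, [650.0, 275.7, 12.2], array([623.2, 259.1, 115. ]))]
L pin [([317.2, 255.9], 0.97, [767.3, 250.2, 6.8], array([770.8, 251.5,   0. ])), ([133.3, 233.8], 0.92, [660.1, -58.5, 1.3], array([661.5, -61.3,   0. ]))]
L mixer [([213.3, 167.2], 0.79, [562.3, 125.3, 107.4], array([575. , 106.3,   0. ]))]
207 [[600.47541011  98.75327529 204.20444733]
 [614.51826681 106.06704045 226.1063079 ]
 [629.52596578 110.58831352 231.65825536]]
disc [-0.42844763  0.0871513   0.89935381] tilt 25.926741625860423 yaw -11.497770675852678 8529
plate ((617.27587890625, 260.8885192871094), (60.66290283203125, 93.23155975341797), 78.64818572998047) 114.77938927450765
```

View pics/w3.png

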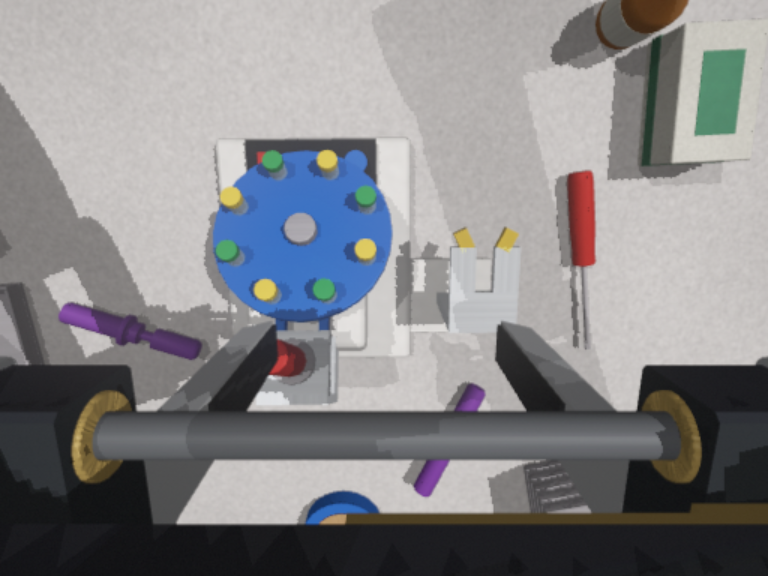

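The slot's edges are at u≈476 and 492 and its end at v≈291 (1.5x), with the yellow flare at v≈230–248. The red handle is at (290,358), partly hidden by a finger, so I'll shift for a clear look at it.

Call:
apply_moves([
  [0, -0.8, 0, 0, 0, 0, 1],
  [0, -0.8, 0, 0, 0, 0, 1],
  [-0.3, 0, 0, 0, 0, 0, 1],
  [0, 0, 0, 0, 0, 0, 1],
  [0, 0, 0, 0, 0, 0, 1],
])

```text
clock: 12.8
tool_pos: [581.0, 99.9, 337.3]
tool_rot: [0.103, 0.995, 0.0, -0.0]
wrist_force: [0.2, 0.5, 0.2]
gripper_width: 94.2
grasp_force: 0.0
```

```bash
python3 - <<'E'
from h import *
yw=np.radians(-11.5);X=np.array([np.cos(yw),np.sin(yw),0]);Y=np.array([-np.sin(yw),np.cos(yw),0]);Z=np.array([0,0,1.])
a=-np.sin(np.radians(26))*X+np.cos(np.radians(26))*Z
d=np.load('/tmp/w3.npz');w=d['w'];W=w.reshape(-1,3)
def slot(w):
    W=w.reshape(-1,3);m=(W[:,2]>109)&(W[:,2]<121)&(W[:,0]>565)&(W[:,0]<665)&(W[:,1]>215)&(W[:,1]<320)
    q=W[m];x=q@X;y=q@Y;print('plate mx',np.percentile(x,[1,99]),'my',np.percentile(y,[1,99]))
    for k in np.arange(x.min(),x.max(),4):
        v=np.sort(y[(x>=k)&(x<k+4)])
        if len(v)>3:
            g=np.diff(v);i=g.argmax();print(int(k),len(v),'y',v[0].round(1),v[-1].round(1),'gap',v[i].round(1),v[i+1].round(1))
slot(w)
print(arm.observe()['tool_pos'],arm.observe()['tool_rot'])
s=snap('wrist');w=cloud(s);save(s,'w4',1.5);np.savez('/tmp/w4',w=w,p=s['pixels'],C=s['C'],f=s['f'],c=[s['cx'],s['cy']])
obs={}
for t in ['bore_mouth','notch_seat']:
  for n in ['wrist']: print(t,[(d['at'],round(d['conf'],2),ray(s,d['at'],164 if t[0]=='b' else 115)) for d in optics.landmark_of(n,t)[:2]])
dt=np.load('/tmp/top.npz');st=dict(C=dt['C'],f=float(dt['f']),cx=dt['c'][0],cy=dt['c'][1])
ds=np.load('/tmp/side.npz');ss=dict(C=ds['C'],f=float(ds['f']),cx=ds['c'][0],cy=ds['c'][1])
print('top',ray(st,(230.5,160.6),164),ray(st,(180.6,167.9),115),'side',ray(ss,(225.3,189.4),164),ray(ss,(208.4,220.9),115))
for nm,ww,pp in (('w4',w,s['pixels']),('top',dt['w'],dt['p']),('side',ds['w'],ds['p'])):
    V=ww.reshape(-1,3);P=pp.reshape(-1,3).astype(int)
    m=(P[:,0]>P[:,1]+50)&(P[:,0]>P[:,2]+50)&(V[:,2]>165)&(V[:,0]>580)&(V[:,0]<660)&(V[:,1]>60)&(V[:,1]<140);q=V[m]
    # project back along a onto z=164 plane -> mouth centre
    t=(q-q.mean(0)); h=q@a
    o=q-np.outer((q[:,2]-164)/a[2],a)
    print(nm,m.sum(),'mouth x,y by mixer axes pct',np.percentile(o@X,[2,50,98]).round(1),np.percentile(o@Y,[2,50,98]).round(1),'zmax',q[:,2].max(), 'along',np.percentile(h,[2,98]).round(1))
E
```

```text
plate mx [508.96011688 598.83745123] my [348.62504521 408.02661225]
505 38 y 353.7 402.4 gap 362.8 393.0
509 67 y 350.8 405.6 gap 364.6 391.8
513 68 y 353.0 404.0 gap 365.9 390.0
517 67 y 354.3 402.1 gap 368.6 388.4
521 117 y 348.5 408.4 gap 370.3 386.4
525 117 y 348.5 407.7 gap 370.2 386.3
529 110 y 348.4 408.3 gap 370.3 386.5
533 109 y 348.6 408.3 gap 370.4 386.5
537 111 y 348.4 408.4 gap 370.8 386.6
541 105 y 348.7 408.6 gap 369.4 386.5
545 103 y 348.8 407.7 gap 369.6 386.4
549 104 y 348.8 407.9 gap 369.9 386.4
553 105 y 348.9 408.4 gap 369.9 386.4
557 99 y 348.3 408.3 gap 370.1 386.7
561 141 y 348.6 408.7 gap 369.0 370.3
565 127 y 348.5 409.1 gap 407.5 409.1
569 133 y 348.6 408.0 gap 390.4 391.7
573 136 y 348.7 408.2 gap 394.6 396.1
577 135 y 348.5 408.3 gap 372.1 373.6
581 136 y 348.5 408.5 gap 389.8 391.2
585 131 y 348.5 408.7 gap 399.2 400.5
589 99 y 348.6 407.4 gap 393.8 401.0
593 90 y 348.7 391.8 gap 371.4 373.0
597 45 y 348.7 390.6 gap 366.1 367.8
[580.97568027  99.8581286  337.28671981] [ 1.03349275e-01  9.94645091e-01  1.75602834e-04 -1.97779805e-04]
bore_mouth [([259.7, 229.8], 0.93, array([637.6,  91.3, 164. ]))]
notch_seat [([382.6, 181.3], 0.71, array([623.1, 258.3, 115. ])), ([260.3, 231.0], 0.66, array([657.6,  88.4, 115. ]))]
top [637.  100.4 164. ] [619.9 265.  115. ] side [630.3  94.5 164. ] [618.8 246.1 115. ]
w4 408 mouth x,y by mixer axes pct [596.2 606.8 618.2] [208.9 219.3 228.8] zmax 231.9788880874067 along [-66.7 -46.8]
top 53 mouth x,y by mixer axes pct [597.5 610.8 618.9] [209.2 218.7 228. ] zmax 234.04580958123552 along [-80.3 -44.4]
side 55 mouth x,y by mixer axes pct [595.9 603.4 615.5] [211.3 226.2 232.1] zmax 228.71471514464895 along [-104.   -44.1]
```

View pics/w4.png

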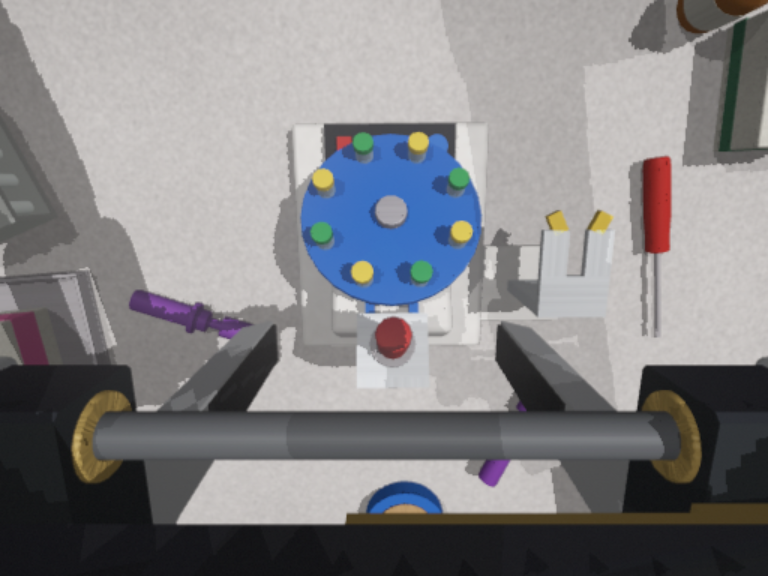

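The handle stands clear at (392,338) in 1.5x, and its axis lies at mixer-y 219. From the landmark and the handle, the bore mouth is at about (638,93,164). The slot gives the seat at (617,260,115), with 16 mm width and 40 mm depth both matching.

```bash
cat >> h.py <<'E'
yw=np.radians(-11.5);X=np.array([np.cos(yw),np.sin(yw),0]);Y=np.array([-np.sin(yw),np.cos(yw),0]);Z=np.array([0,0,1.])
a=-np.sin(np.radians(26))*X+np.cos(np.radians(26))*Z
M=606.8*X+218.7*Y+164*Z; S=553*X+378.3*Y+115*Z
RT=R.from_matrix(np.stack([np.cross(Y,-a),Y,-a],1))
E
python3 -c "
from h import *
plan(M+130*a,RT,6,.7)"
```

```text
[-0.002,0.016,0.188,-0,-4.3,-0.1,0.7],
[0.011,0.017,0.188,-0,-4.3,-0.1,0.7],
[0.026,0.016,0.187,-0,-4.3,-0.1,0.7],
[0.04,0.017,0.184,-0,-4.3,-0.1,0.7],
[0.053,0.017,0.181,-0,-4.3,-0.1,0.7],
[0.067,0.016,0.176,-0,-4.5,0.2,0.7],
end [582.4 104.7 280.8] [ 0.0979  0.9695 -0.0226  0.2237] clock 12.95
```

Call:
apply_moves([
  [0, 0.02, 0.19, 0, -4.3, 0, 0.7],
  [0.01, 0.02, 0.19, 0, -4.3, 0, 0.7],
  [0.03, 0.02, 0.19, 0, -4.3, 0, 0.7],
  [0.04, 0.02, 0.18, 0, -4.3, 0, 0.7],
  [0.05, 0.02, 0.18, 0, -4.3, 0, 0.7],
  [0.07, 0.02, 0.18, 0, -4.5, 0, 0.7],
  [0, 0, 0, 0, 0, 0, 0.7],
])

```text
clock: 13.82
tool_pos: [580.2, 105.8, 278.6]
tool_rot: [0.1, 0.97, -0.023, 0.222]
wrist_force: [0.7, 0.0, -0.2]
gripper_width: 65.8
grasp_force: 0.0
```

```bash
python3 - <<'E'
from h import *
s=snap('wrist');w=cloud(s);V=w.reshape(-1,3);P=s['pixels'].reshape(-1,3).astype(int)
m=(P[:,0]>P[:,1]+50)&(P[:,0]>P[:,2]+50)&(V[:,2]>165)&(V[:,0]>570)&(V[:,0]<670)&(V[:,1]>50)&(V[:,1]<150);q=V[m]
o=q-np.outer((q[:,2]-164)/a[2],a);print(m.sum(),np.percentile(o@X,[2,50,98]).round(1),np.percentile(o@Y,[2,50,98]).round(1))
print([(d['at'],d['conf'],ray(s,d['at'],164)@X,ray(s,d['at'],164)@Y) for d in optics.landmark_of('wrist','bore_mouth')])
plan(M+52*a,RT,4,.7)
E
```

```text
315 [602.4 610.6 617.5] [208.  216.3 227.7]
[]
[0.002,-0.003,0.392,-0,0,-0.1,0.7],
[0.002,-0.002,0.391,-0,0,-0.1,0.7],
[0.003,-0.003,0.392,-0,0,-0.1,0.7],
[0.002,-0.002,0.391,-0.1,0,-0,0.7],
end [615.9  97.9 210.8] [ 0.098   0.9694 -0.0229  0.2238] clock 13.925
```

Call:
apply_moves([
  [0, 0, 0.39, 0, 0, 0, 0.7],
  [0, 0, 0.39, 0, 0, 0, 0.7],
  [0, 0, 0.39, 0, 0, 0, 0.7],
  [0, 0, 0.39, 0, 0, 0, 0.7],
  [0, 0, 0, 0, 0, 0, 0.7],
])

```text
clock: 14.55
tool_pos: [615.5, 97.4, 208.1]
tool_rot: [0.101, 0.97, -0.024, 0.222]
wrist_force: [-0.1, 0.8, -0.4]
gripper_width: 65.9
grasp_force: 0.0
```

Call:
apply_moves([
  [0, 0, 0, 0, 0, 0, 0.5],
  [0, 0, 0, 0, 0, 0, 0.35],
  [0, 0, 0, 0, 0, 0, 0.2],
  [0, 0, 0, 0, 0, 0, 0.15],
  [0, 0, 0, 0, 0, 0, 0.15],
  [0, 0, 0, 0, 0, 0, 0.15],
], grip_force=45)

```text
clock: 15.3
tool_pos: [615.9, 97.8, 210.8]
tool_rot: [0.101, 0.969, -0.023, 0.224]
wrist_force: [-2.0, -0.6, 1.7]
gripper_width: 23.5
grasp_force: 45.0
```

Call:
apply_moves([
  [0, 0, -0.1, 0, 0, 0, 0.15],
  [0, 0, -0.15, 0, 0, 0, 0.15],
  [0, 0, -0.15, 0, 0, 0, 0.15],
  [0, 0, 0, 0, 0, 0, 0.15],
])

```text
clock: 15.8
tool_pos: [607.0, 99.9, 229.0]
tool_rot: [0.101, 0.969, -0.023, 0.224]
wrist_force: [0.3, 0.4, -1.8]
gripper_width: 23.7
grasp_force: 45.0
```

Call:
apply_moves([
  [0, 0, -0.25, 0, 0, 0, 0.15],
  [0, 0, -0.25, 0, 0, 0, 0.15],
  [0, 0, -0.25, 0, 0, 0, 0.15],
  [0, 0, -0.25, 0, 0, 0, 0.15],
  [0, 0, -0.25, 0, 0, 0, 0.15],
  [0, 0, -0.4, 0, 0, 0, 0.15],
  [0, 0, -0.4, 0, 0, 0, 0.15],
  [0, 0, 0, 0, 0, 0, 0.15],
])

```text
clock: 16.8
tool_pos: [563.8, 109.4, 323.1]
tool_rot: [0.101, 0.969, -0.023, 0.226]
wrist_force: [-1.0, -0.2, -2.7]
gripper_width: 23.1
grasp_force: 45.0
```

```bash
python3 - <<'E'
from h import *
st=arm.observe();print(st['tool_pos'],np.array(st['tool_pos'])-(M+52*a), 'pull',(np.array(st['tool_pos'])-(M+52*a))@a)
# grasp = 124 from foot; TCP vertical z so that shoulder at 140 : z=140+58+6
T=S-95*X+np.array([0,0,85+64.])
plan(T,down(78.5),8,.15)
E
```

```text
[563.80864942 109.35462671 323.09169678] [-52.07375135  11.47690461 112.35440637] pull 124.35587895153193
[0.231,0.395,0.052,-0,3.3,-0,0.15],
[0.227,0.396,0.064,-0,3.3,-0,0.15],
[0.224,0.395,0.078,-0,3.3,-0,0.15],
[0.218,0.396,0.091,-0,3.3,-0,0.15],
[0.213,0.395,0.103,-0,3.3,-0,0.15],
[0.207,0.396,0.115,-0,3.3,-0,0.15],
[0.2,0.395,0.127,-0,3.3,-0,0.15],
[0.192,0.395,0.138,0.1,3.1,-0.4,0.15],
end [524.2 279.4 264. ] [ 1.00e-01  9.95e-01 -3.00e-04  1.00e-04] clock 16.8
```

Call:
apply_moves([
  [0.23, 0.4, 0.05, 0, 3.3, 0, 0.15],
  [0.23, 0.4, 0.06, 0, 3.3, 0, 0.15],
  [0.22, 0.4, 0.08, 0, 3.3, 0, 0.15],
  [0.22, 0.4, 0.09, 0, 3.3, 0, 0.15],
  [0.21, 0.4, 0.1, 0, 3.3, 0, 0.15],
  [0.21, 0.4, 0.12, 0, 3.3, 0, 0.15],
  [0.2, 0.4, 0.13, 0, 3.3, 0, 0.15],
  [0.19, 0.4, 0.14, 0, 3.1, 0, 0.15],
])

```text
clock: 17.8
tool_pos: [524.0, 281.3, 260.0]
tool_rot: [0.104, 0.995, -0.0, -0.003]
wrist_force: [1.2, -0.0, -3.1]
gripper_width: 23.6
grasp_force: 45.0
```

Call:
apply_moves([
  [0, 0, 0, 0, 0, 0, 0.15],
  [0, 0, 0, 0, 0, 0, 0.15],
])

```text
clock: 18.05
tool_pos: [524.2, 280.1, 260.9]
tool_rot: [0.104, 0.995, -0.0, -0.002]
wrist_force: [0.0, -0.2, -2.1]
gripper_width: 23.5
grasp_force: 45.0
```

```bash
python3 - <<'E'
from h import *
st=arm.observe();print(st['tool_pos'],st['tool_rot'])
c=[]
ims=[]
for n in('side','wrist'):
    s=snap(n);w=cloud(s);V=w.reshape(-1,3)
    for t in('pin','pin_shoulder','notch_seat'): print(n,t,[(np.round(d['at'],1),round(d['conf'],2),at(w,d['at'])) for d in optics.landmark_of(n,t)[:3]])
    if n=='side':
        ims.append(cv2.resize(s['pixels'][150:300,150:300],(400,400)))
        p=np.array(st['tool_pos']);m=(np.hypot(V[:,0]-p[0],V[:,1]-p[1])<45)&(V[:,2]>p[2]-145)&(V[:,2]<p[2]-28);q=V[m]
        for z in range(int(p[2])-145,int(p[2])-25,8):
            k=q[(q[:,2]>=z)&(q[:,2]<z+8)]
            if len(k):print(z,len(k),k.mean(0).round(1),(np.ptp(k@Y)).round(0))
    else: ims.append(cv2.resize(s['pixels'],(400,400)))
cv2.imwrite('pics/w5.png',np.hstack(ims)[:,:,::-1])
E
```

```text
[524.17333461 280.13310717 260.92664107] [ 1.03762118e-01  9.94600749e-01 -3.60164997e-04 -1.62550891e-03]
side pin [(array([226.8, 228. ]), 0.77, array([518.9, 287.8, 137.3])), (array([176.5, 237.9]), 0.44, array([7.686e+02, 2.535e+02, 4.000e-01]))]
side pin_shoulder [(array([225. , 210.7]), 0.66, array([519.6, 290.4, 203.2])), (array([170.3, 225.9]), 0.57, array([822.5, 212.4,  21.4])), (array([253.1, 200.1]), 0.53, array([541. ,  44.2, 103.9]))]
side notch_seat [(array([208.1, 224. ]), 0.79, array([614.9, 252. , 111.2]))]
123 1 [515.1 281.2 129.4] 0.0
131 9 [515.7 285.7 135.6] 14.0
139 12 [515.7 287.9 142.5] 16.0
147 14 [516.3 287.6 150.6] 16.0
155 13 [518.5 288.2 158.9] 19.0
163 14 [515.8 287.8 167.1] 17.0
171 20 [516.8 286.1 175.5] 25.0
179 17 [519.3 281.6 181.6] 23.0
187 6 [520.5 284.7 190.7] 6.0
195 12 [519.7 287.4 199.6] 14.0
203 11 [515.3 287.7 207.5] 25.0
211 35 [517.9 285.7 214.5] 35.0
219 14 [516.6 287.7 222.7] 17.0
227 13 [516.1 286.6 230.4] 18.0
wrist pin [(array([256. , 187.7]), 0.77, array([511.2, 282.3, 177.5])), (array([269.7, 323.7]), 0.5, array([767.1, 249.9,  10.7]))]
wrist pin_shoulder [(array([256. , 206.6]), 0.93, array([511.6, 282.5, 233.1]))]
wrist notch_seat [(array([149.9, 224.8]), 0.52, array([545.9, 150.5,  96.9]))]
```

View pics/w5.png

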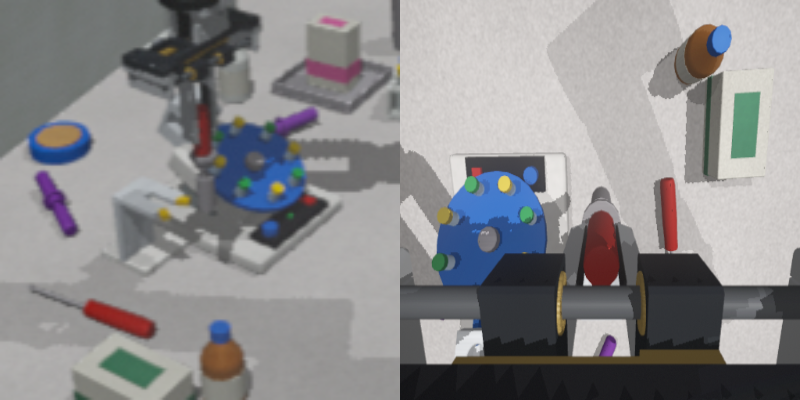

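```bash
python3 - <<'E'
from h import *
P=[];sh=[];ft=[];ns=[]
for i in range(4):
    P.append(np.array(arm.observe()['tool_pos'])); s=snap('side')
    for l,t in((sh,'pin_shoulder'),(ft,'pin'),(ns,'notch_seat')):
        l+=[d['at'] for d in optics.landmark_of('side',t) if abs(d['at'][0]-(208 if t[0]=='n' else 226))<6 and abs(d['at'][1]-{'pin_shoulder':211,'pin':228,'notch_seat':222}[t])<8][:1]
p=np.mean(P,0);print(p,p@X,p@Y,np.std(P,0))
def zat(px,q):
    best=min(np.arange(90,260,.5),key=lambda z:np.linalg.norm(ray(s,px,z)[:2]-q[:2]));return best,ray(s,px,best)-np.array([*q[:2],best])
for n,l,q in(('sh',sh,p),('ft',ft,p),('seat',ns,S)): print(n,len(l),np.mean(l,0),zat(np.mean(l,0),q))
plan(S-75*X+np.array([0,0,4+64.]),down(78.5),5,.15)
E
```

```text
[524.13400301 280.68021125 261.54802956] 457.6532241346904 379.5409866373094 [0.03004588 0.11223215 0.15585253]
sh 4 [228.175 209.65 ] (np.float64(203.0), array([-7.83400301, -4.78021125,  0.        ]))
ft 4 [226.8   227.475] (np.float64(133.0), array([-0.43400301,  0.01978875,  0.        ]))
seat 4 [206.225 222.675] (np.float64(116.5), array([1.28074875, 0.64495197, 0.        ]))
[-0.083,-0.005,0.313,-0,-0,-0.1,0.15],
[-0.082,-0.004,0.314,-0,-0,-0.1,0.15],
[-0.083,-0.005,0.313,-0,-0,-0.1,0.15],
[-0.082,-0.005,0.314,-0,-0,-0.1,0.15],
[-0.083,-0.005,0.313,-0,-0.2,-0,0.15],
end [543.8 275.4 183. ] [ 0.1002  0.995  -0.      0.    ] clock 19.25
```

Call:
apply_moves([
  [-0.08, 0, 0.31, 0, 0, 0, 0.15],
  [-0.08, 0, 0.31, 0, 0, 0, 0.15],
  [-0.08, -0.01, 0.31, 0, 0, 0, 0.15],
  [-0.08, -0.01, 0.31, 0, 0, 0, 0.15],
  [-0.08, 0, 0.32, 0, 0, -0.4, 0.15],
  [0, 0, 0, 0, 0, 0, 0.15],
  [0, 0, 0, 0, 0, 0, 0.15],
])

```text
clock: 20.12
tool_pos: [543.5, 275.8, 183.7]
tool_rot: [0.1, 0.995, 0.0, -0.001]
wrist_force: [1.6, -0.4, -2.4]
gripper_width: 23.4
grasp_force: 45.0
```

```bash
python3 - <<'E'
from h import *
P=[];ft=[];ims=None
for i in range(4):
    P.append(np.array(arm.observe()['tool_pos'])); s=snap('side')
    for d in optics.landmark_of('side','pin')[:4]:
        if np.linalg.norm(ray(s,d['at'],53)[:2]-P[-1][:2])<40: ft.append(d['at']);break
p=np.mean(P,0);print(p,p@X-S@X,p@Y-S@Y,arm.observe()['tool_rot'])
if ft:
    px=np.mean(ft,0);b=min(np.arange(20,160,.5),key=lambda z:np.linalg.norm(ray(s,px,z)[:2]-p[:2]));print('foot z',b,len(ft),ray(s,px,b))
w=cloud(s);V=w.reshape(-1,3)
m=(np.hypot(V[:,0]-p[0],V[:,1]-p[1])<30)&(V[:,2]>45);q=V[m]
for z in range(46,170,6):
    k=q[(q[:,2]>=z)&(q[:,2]<z+6)]
    if len(k):print(z,len(k),k.mean(0).round(1),np.ptp(k@Y).round(0))
cv2.imwrite('pics/w6.png',cv2.resize(s['pixels'][180:280,170:270],(600,600),interpolation=cv2.INTER_CUBIC)[:,:,::-1])
plan(S-40*X+np.array([0,0,4+64.]),down(78.5),5,.15)
E
```

```text
[543.59916835 275.91696306 184.12504719] -75.32274051939226 0.4540918709416246 [ 1.00180819e-01  9.94968200e-01  3.21675301e-04 -1.40764373e-03]
foot z 58.5 4 [542.6 275.   58.5]
52 1 [535.9 281.1  56.6] 0.0
58 9 [535.  282.8  62.3] 16.0
64 8 [537.8 284.4  66.3] 14.0
70 8 [534.6 282.2  72.7] 13.0
76 10 [535.5 281.8  78.9] 15.0
82 8 [538.9 282.7  84.5] 20.0
88 13 [536.3 283.6  91.5] 16.0
94 7 [536.5 282.7  98.1] 19.0
100 19 [538.  278.4 102.8] 22.0
106 5 [535.2 279.9 108.4] 15.0
112 4 [537.6 281.1 115.1] 7.0
118 8 [537.6 282.1 121.5] 15.0
124 5 [536.7 283.4 125.8] 11.0
130 10 [534.2 284.  134.3] 25.0
136 29 [537.1 282.3 138. ] 35.0
142 12 [536.3 281.8 144.6] 19.0
148 8 [537.2 284.  151.2] 19.0
154 12 [533.6 279.3 156.2] 27.0
160 12 [534.  277.8 162.9] 42.0
166 21 [537.  285.6 169.5] 47.0
[-0.142,-0.001,0.003,0,-0,0,0.15],
[-0.143,-0.001,0.002,0,-0,0,0.15],
[-0.142,-0.002,0.003,0,-0,0,0.15],
[-0.142,-0.001,0.003,0,-0,0,0.15],
[-0.143,-0.001,0.003,0,-0.2,0,0.15],
end [578.1 268.4 183. ] [1.002e-01 9.950e-01 1.000e-04 3.000e-04] clock 20.525
```

View pics/w6.png

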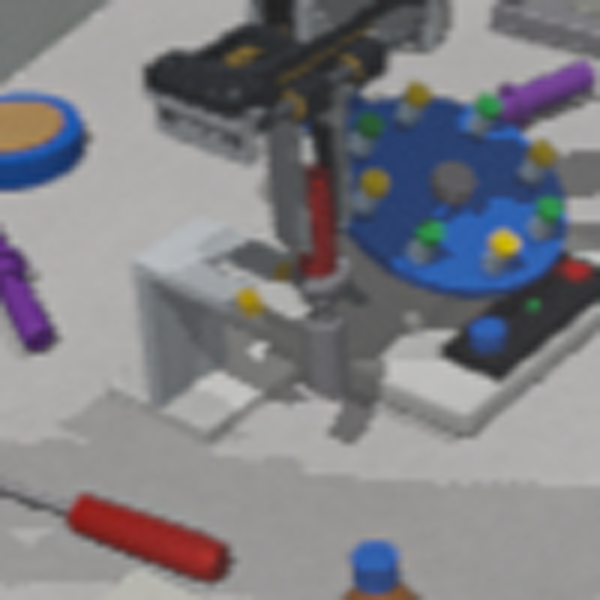

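The side view shows the pin hanging upright in front of the yellow flare, with its neck at plate level (about (322,300)). I'll lower it 1.5 mm and move it in, watching the force.

Call:
apply_moves([
  [0, -0.01, 0.03, 0, 0, 0, 0.15],
  [-0.16, 0, 0, 0, 0, 0, 0.15],
  [-0.16, 0, 0, 0, 0, 0, 0.15],
  [-0.16, 0, 0, 0, 0, 0, 0.15],
  [-0.16, 0, 0, 0, 0, 0, 0.15],
  [-0.16, 0, 0, 0, 0, 0, 0.15],
  [0, 0, 0, 0, 0, 0, 0.15],
])

```text
clock: 21.4
tool_pos: [583.0, 267.0, 181.6]
tool_rot: [0.101, 0.995, 0.0, -0.002]
wrist_force: [-0.7, 0.1, -3.1]
gripper_width: 23.5
grasp_force: 45.0
```

Call:
apply_moves([
  [-0.1, 0, 0, 0, 0, 0, 0.15],
  [-0.1, 0, 0, 0, 0, 0, 0.15],
  [0, 0, 0, 0, 0, 0, 0.15],
])

```text
clock: 21.78
tool_pos: [592.5, 265.1, 181.7]
tool_rot: [0.1, 0.995, 0.0, -0.002]
wrist_force: [0.2, 0.7, -2.5]
gripper_width: 23.0
grasp_force: 45.0
```

Call:
apply_moves([
  [-0.1, 0, 0, 0, 0, 0, 0.15],
  [-0.1, 0, 0, 0, 0, 0, 0.15],
  [-0.1, 0, 0, 0, 0, 0, 0.15],
  [-0.1, 0, 0, 0, 0, 0, 0.15],
  [0, 0, 0, 0, 0, 0, 0.15],
])

```text
clock: 22.4
tool_pos: [612.1, 261.1, 181.6]
tool_rot: [0.1, 0.995, 0.0, -0.002]
wrist_force: [0.2, 0.9, -2.4]
gripper_width: 23.4
grasp_force: 45.0
```

```bash
python3 - <<'E'
from h import *
P=[];F=[]
for i in range(5):
    s=arm.observe();P.append(s['tool_pos']);F.append(s['wrist_force']);snap('side')
p=np.mean(P,0);print(p,p@X-S@X,p@Y-S@Y,'sh z',p[2]-64,np.mean(F,0))
E
```

```text
[611.7513104  261.18481325 181.55016993] -5.6016545779838225 -0.39495389520755 sh z 117.5501699326191 [-0.09015554  0.25498674 -2.24279748]
```

Move 6 mm further, then lower until the force shows contact.

Call:
apply_moves([
  [-0.1, 0, 0, 0, 0, 0, 0.15],
  [-0.02, 0, 0.03, 0, 0, 0, 0.15],
  [0, 0, 0.02, 0, 0, 0, 0.15],
  [0, 0, 0, 0, 0, 0, 0.15],
])

```text
clock: 23.15
tool_pos: [617.4, 260.0, 178.8]
tool_rot: [0.1, 0.995, 0.0, -0.002]
wrist_force: [-0.9, 0.9, -1.9]
gripper_width: 23.2
grasp_force: 45.0
```

Call:
apply_moves([
  [0, 0, 0.02, 0, 0, 0, 0.15],
  [0, 0, 0, 0, 0, 0, 0.15],
])

```text
clock: 23.4
tool_pos: [617.6, 260.1, 178.4]
tool_rot: [0.1, 0.995, 0.0, -0.002]
wrist_force: [-0.6, -0.5, 0.4]
gripper_width: 23.3
grasp_force: 45.0
```

The plate now carries the weight. Release and rise.

Call:
apply_moves([
  [0, 0, 0, 0, 0, 0, 0.3],
  [0, 0, 0, 0, 0, 0, 0.4],
  [0, 0, 0, 0, 0, 0, 0.6],
  [0, 0, 0, 0, 0, 0, 0.6],
  [0, 0, -0.3, 0, 0, 0, 0.6],
  [0, 0, -0.8, 0, 0, 0, 0.6],
  [0, 0, -1, 0, 0, 0, 0.6],
  [0.5, 0, -0.8, 0, 0, 0, 0.6],
])

```text
clock: 24.4
tool_pos: [594.8, 264.5, 326.6]
tool_rot: [0.101, 0.995, 0.001, 0.0]
wrist_force: [0.2, 0.9, 1.4]
gripper_width: 56.7
grasp_force: 0.0
```

Call:
apply_moves([
  [0, 0, 0, 0, 0, 0, 0.6],
  [0, 0, 0, 0, 0, 0, 0.6],
  [0, 0, 0, 0, 0, 0, 0.6],
])

```text
clock: 24.78
tool_pos: [593.1, 264.5, 320.9]
tool_rot: [0.1, 0.995, -0.001, -0.003]
wrist_force: [0.2, 0.3, -0.1]
gripper_width: 56.5
grasp_force: 0.0
```

```bash
python3 - <<'E'
from h import *
print(arm.observe()['tool_pos'],arm.observe()['wrist_force'])
s=snap('side');t=snap('wrist');w=cloud(t);V=w.reshape(-1,3);P=t['pixels'].reshape(-1,3).astype(int)
m=(P[:,0]>P[:,1]+50)&(P[:,0]>P[:,2]+50)&(V[:,2]>120)&(np.hypot(V[:,0]-S[0],V[:,1]-S[1])<50);q=V[m];tp=q[q[:,2]>q[:,2].max()-6]
print('handle top (want z 197)',tp.mean(0),tp.mean(0)@X-S@X,tp.mean(0)@Y-S@Y,len(tp))
cv2.imwrite('pics/w7.png',np.hstack([cv2.resize(s['pixels'][160:285,150:310],(400,312)),cv2.resize(t['pixels'],(400,312))])[:,:,::-1])
E
```

```text
[593.05732538 264.45167298 320.86123774] [ 0.15419897  0.27797939 -0.06120083]
handle top (want z 197) [615.01981133 260.9328769  196.43167816] -2.3485417365950525 0.009801727609271893 410
```

View pics/w7.png

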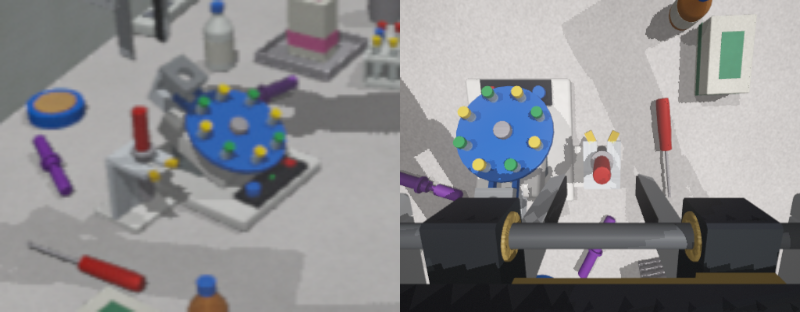

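The pin hangs upright in the notch at (140,130) in the left half. Its handle top is at z 196.4 (197 expected), within 3 mm of the seat. The carton stands in the tray at (312,40).

```bash
python3 -c "
from h import *
print(ticket.job_done())"
```

```text
the job is handed in; nothing more can be done
None
```

The job is handed in at about 25 s on the robot's clock: the carton stands upright in the tray, the pin hangs within about 3 mm of its seat in the notch, and the gripper is clear of everything; the verdict was not returned.

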